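Unstack the salvaged parts onto their outline pads

ROBOT

A 6-joint arm with a two-finger parallel gripper is mounted at the origin on the work surface. World frame = base frame: x ahead of the robot, y to its left, z up, the work surface at z = 0. Lengths are in m, angles in rad, forces in N, time in s.
With the tool pointing down it reaches from about 0.375 to 0.975 m from the base axis. Payload 3.8 kg.
Tool frame: the origin (TCP) lies at the very end of the fingers, on their centre line; the grasp point (between the pads) lies 19 mm behind it (bot.pinch_z is the distance from the TCP to the grasp point, in m); x points along the fingers, y is the direction in which the jaws open and shut, and the axes are right-handed (so a half turn about x gives the same grasp; the last joint's range is limited). The gripper opens to 85 mm and grips with 20 to 120 N. Pads are 22 mm wide; open, the fingers measure 114 mm over their backs; the gripper's body (76 mm by 85 mm) begins 54 mm behind the grasp point. The pads swing forward as they close: fully open they stand 13 mm farther back than shut.
Start: joints at [-1.304, 0.264, 1.604, -0, 1.274, -0.037], TCP at [0.202, -0.644, 0.231] pointing down, gripper open.
Joint ranges: [-2.63, 2.63], [-0.94, 2.18], [0.31, 2.57], [-1.31, 4.45], [0, 2.66], [-2.55, 2.55]. Speed limits (rad/s): [2.57, 2.57, 3.14, 3.14, 3.14, 3.14].

INTERFACE

Orientations are given as a rotation vector (axis times angle).
In Python, from workcell import monitor, imaging, finish_job, bot gives the robot as it stands.
- The arm moves only by the tool jog_arm, never from a script. Its argument "rows" is a list of rows, each a list of 7 numbers: the shift along the tool's x, y, z in m, then the turn, a rotation vector about the tool's x, y, z in rad, then the opening in per cent of the stroke, from 0 (shut) to 100 (fully open). A call has 1 to 20 rows; each row is the pose to reach, as a shift and turn from the pose measured when the call began, along the tool's axes at that moment; what a row does not reach only later rows make up. A row lasts 1/10 s, in which the tool goes at most 50 mm and 8.59 degrees, less where a joint would pass 70% of its speed; a pose out of reach is approached as far as the arm can. A call with a gripper value outside its range is refused whole. The fingers move at their own pace and stop on an object; "force" is the grip in N (left out, the last holds). Time passes only in rows, so rows that repeat a pose let the fingers close. It gives the time, the measured TCP pose, the force and the opening at its end, in the units of the state.
- monitor.read_state(): the state, without advancing time (a new reading comes with each control period).
- imaging.read_camera(name): name is "side" or "top"; returns the picture (480x640x3 uint8, blue, green, red); there is no depth.
- imaging.camera_params(name): a dict with "fx", "fy", "cx", "cy" (pixels), "T" (4x4, takes a point from camera to world coordinates). Camera axes: x right, y down, z forward; pixel columns grow to the right and rows downward; lengths in m; the calibration is good to about 2 mm. A picture is of the moment at which its call begins. camera_params takes no time and is no camera call.
- finish_job(): hands the job in, once; it reports no verdict.
The state is a dict: "time": time; "q": joint angles; "joint_vel": joint speeds; "joint_torque": joint torques, N m; "tool_pos": TCP position; "tcp_rot": TCP orientation; "wrist_force": force on the tool from outside, world axes, zero at the start; "torque": the same for the moment, N m; "width": opening from 0.0 (shut) to 1.0 (fully open).
Only numpy, scipy, OpenCV 4.12 (cv2) and the standard library are available. Lean on these libraries where they do the work, as an engineer would, in place of code of your own. Each camera call takes 0.05 s, during which the arm holds its last target. There are 200 camera calls.

TASK

Take the two stacks of salvaged power-supply parts on the repair bench apart, one part at a time from the top, and set each part upright, centred on the pad whose printed outline has its shape and size and turned to match the outline. Set them down gently, do not drop them or tip them over, and never lift a part while another still stands on it.

Things in the scene. Friction and masses are not known exactly. Their poses are not given: they have to be found in the camera images.
- enclosure: Die-cast aluminium box, plain and shut, 90 (its x) x 60 (its y) x 28 mm high, with a small screw at each corner of its lid; about 250 g. Stands on the bench at the bottom of one of the two stacks, which is three parts high: the round choke or the oblong module stands on it, and the relay on top of that. Origin: centre of its underside; z up.
- heatsink: Dark metal finned heatsink, square, 64 x 64 mm and 28 mm high, fins upright and running along its x; about 220 g. Can be gripped on either pair of sides. Stands on the bench at the bottom of the other stack, which is two parts high: the choke or the module, whichever is not on the enclosure, stands on it. Origin: centre of its underside; z up.
- choke: Round black choke with a copper ring on its top, diameter 50 mm, 22 mm high; about 150 g. Starts on the enclosure or on the heatsink (underside 28 mm above the bench). Origin: centre of its underside; z up.
- module: Oblong grey block (potted converter module) with an aluminium plate on its top, 50 (its x) x 36 (its y) x 22 mm high; about 90 g. Starts on the heatsink or on the enclosure (underside 28 mm above the bench). Origin: centre of its underside; z up.
- relay: Small white relay with a black foot, 28 (its x) x 20 (its y) x 24 mm high; about 30 g. Starts on top of the three-high stack, on the choke or the module (underside 50 mm above the bench). Origin: centre of its underside; z up.
- pad_enclosure: Flat dark rubber pad 112 x 82 x 3 mm fixed to the bench, with an oblong outline of 90 x 60 mm printed on it in a thin pale line, true to size. Origin: centre of its underside (the line's centre), on the bench top; its top face is 3 mm higher. Its x axis runs along the long side of the outline, y across it.
- pad_heatsink: Flat dark rubber pad 86 x 86 x 3 mm fixed to the bench, with a square outline of 64 x 64 mm printed on it in a thin pale line, true to size. Origin: centre of its underside (the line's centre), on the bench top; its top face is 3 mm higher. Its x and y axes run along the outline's sides; any quarter turn of the heatsink fits.
- pad_choke: Flat dark rubber pad 72 x 72 x 3 mm fixed to the bench, with a round outline of 50 mm with a small circle in the middle printed on it in a thin pale line, true to size. Origin: centre of its underside (the line's centre), on the bench top; its top face is 3 mm higher. How the choke is turned does not matter.
- pad_module: Flat dark rubber pad 72 x 58 x 3 mm fixed to the bench, with an oblong outline of 50 x 36 mm printed on it in a thin pale line, true to size. Origin: centre of its underside (the line's centre), on the bench top; its top face is 3 mm higher. Its x axis runs along the long side of the outline, y across it.
- pad_relay: Flat dark rubber pad 50 x 42 x 3 mm fixed to the bench, with an oblong outline of 28 x 20 mm printed on it in a thin pale line, true to size. Origin: centre of its underside (the line's centre), on the bench top; its top face is 3 mm higher. Its x axis runs along the long side of the outline, y across it.
There are look-alikes about, which are no part of the job. Leave any blue look-alike of the heatsink alone.

How it is judged:
By the outcome, as a careful person would: the job done as asked, in the order asked, and still so for the second after the job is handed in, with the robot touching nothing.
It also fails if it takes over 131 s, if anything falls off the work surface, if the arm or the gripper's body presses on something with over 40 N, if the wrist force passes 120 N, or if a joint passes its speed limit or range.

## Working session

There is one attempt and no reset: what is moved stays moved. The work goes in short steps, Python scripts to look and compute and a tool call to move; the robot and the scene stay as the last step left them, time stands still between calls to the robot, and variables do not carry over. Pictures are saved under pics/ and viewed, about 12 in all and at most 16, crops included, and the job is handed in when it is done.

Besides the shell and the picture viewer there is one more tool, called after ">>>" as a command line: name --pt "numbers of a row" for each row, then --argument value for the rest. jog_arm: Moves the arm, as the interface text tells. Its arguments: {"type":"object","properties":{"rows":{"type":"array","items":{"type":"array","items":{"type":"number"}}},"force":{"type":"number"}},"required":["rows"]}

```bash
ls; mkdir -p pics; python3 - <<'E'
from workcell import monitor, imaging
import cv2, numpy as np
np.set_printoptions(precision=4,suppress=True)
for n in ("top","side"):
    cv2.imwrite(f"pics/{n}0.png", imaging.read_camera(n)); p=imaging.camera_params(n); print(n,[p[k] for k in("fx","fy","cx","cy")]); print(np.array(p["T"]))
print(monitor.read_state())
E
```

```text
pics
top [508.35216691832346, 508.35216691832346, 326.6173961635205, 243.11663653264714]
[[-0.0068 -0.9959  0.0904  0.3403]
 [-0.9999  0.0054 -0.0157  0.0138]
 [ 0.0152 -0.0905 -0.9958  1.2338]
 [ 0.      0.      0.      1.    ]]
side [613.0206455535124, 613.0206455535124, 319.819946166565, 239.05462321999073]
[[-0.9503 -0.216   0.2241  0.1251]
 [-0.3109  0.6251 -0.7159  1.0136]
 [ 0.0146 -0.7501 -0.6612  0.9849]
 [ 0.      0.      0.      1.    ]]
{'time': 0.1, 'q': array([-1.3039,  0.2647,  1.6053, -0.0001,  1.2737, -0.0369]), 'joint_vel': array([-0.0016, -0.0021, -0.0019, -0.0012,  0.0007,  0.0011]), 'joint_torque': array([  0.0005, -51.6705, -36.8589,  -0.0001,   0.0063,  -0.    ]), 'tool_pos': array([ 0.2017, -0.6434,  0.2301]), 'tcp_rot': array([ 2.0584,  0.3173, -2.059 ]), 'wrist_force': array([0.3495, 0.8897, 0.2677]), 'torque': array([-0.0177, -0.0188,  0.0165]), 'width': 0.996382973534123}
```

View pics/top0.png

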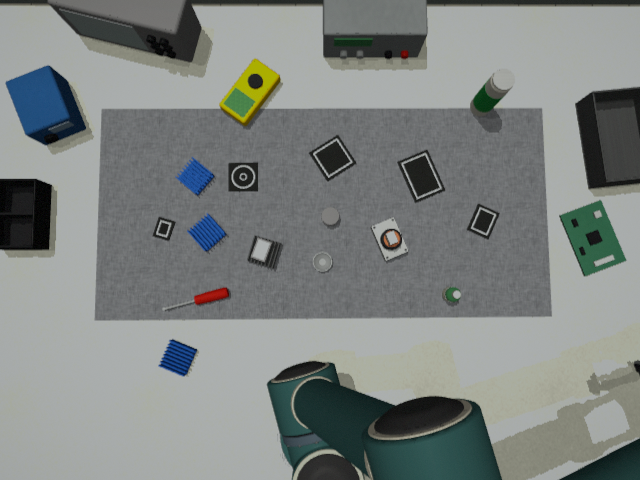

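View pics/side0.png

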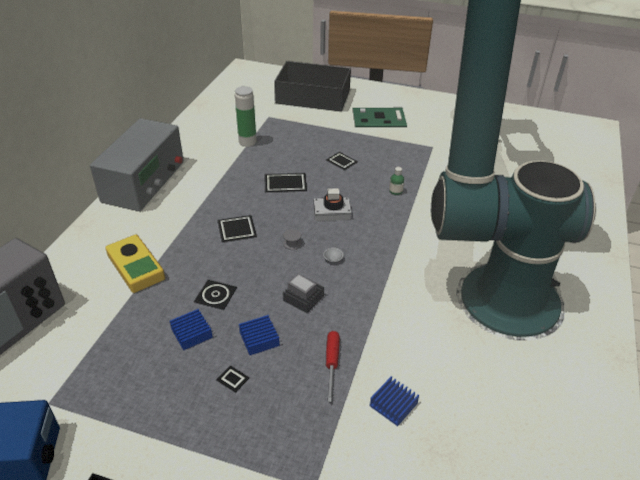

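```bash
cat > h.py <<'E'
from workcell import monitor, imaging
import cv2, numpy as np
np.set_printoptions(precision=4,suppress=True)
P={n:imaging.camera_params(n) for n in("top","side")}
def K(n): p=P[n]; return np.array([[p["fx"],0,p["cx"]],[0,p["fy"],p["cy"]],[0,0,1]])
def H(n,z):  # (X,Y,1)->pixel
    Ti=np.linalg.inv(np.array(P[n]["T"])); return K(n)@np.c_[Ti[:3,0],Ti[:3,1],Ti[:3,2]*z+Ti[:3,3]]
def world(n,uv,z):
    w=np.linalg.inv(H(n,z))@[*uv,1]; return w[:2]/w[2]
def rect(img,n,z,c,half=.07,s=.0005):  # metric crop: up=+X, left=+Y, centred at c
    N=int(2*half/s); A=np.array([[0,-s,c[0]+half],[-s,0,c[1]+half],[0,0,1]])
    return cv2.warpPerspective(img,H(n,z)@A,(N,N),flags=cv2.INTER_CUBIC|cv2.WARP_INVERSE_MAP)
def p2w(uv,c,half=.07,s=.0005): return np.array([c[0]+half-s*uv[1],c[1]+half-s*uv[0]])
def fit(mask,c,near=None,**k):
    cs,_=cv2.findContours(mask,cv2.RETR_EXTERNAL,cv2.CHAIN_APPROX_NONE)
    b=max(cs,key=cv2.contourArea); (u,v),wh,a=cv2.minAreaRect(b)
    bx=cv2.boxPoints(((u,v),wh,a)); w=np.array([p2w(q,c,**k) for q in bx])
    e=[w[1]-w[0],w[2]-w[1]]; L=[np.linalg.norm(x) for x in e]; i=int(L[1]>L[0])
    return p2w((u,v),c,**k),np.degrees(np.arctan2(e[i][1],e[i][0]))%180,max(L),min(L),bx
E
python3 - <<'E'
from h import *
I={n:cv2.imread(f"pics/{n}0.png") for n in P}
pads=dict(enclosure=(421,175),heatsink=(332,157),choke=(243,177),module=(483,221),relay=(164,229))
row=[]
for k,uv in pads.items():
    c=world("top",uv,.003); col=[]
    for n in P:
        r=rect(I[n],n,.003,c); g=cv2.cvtColor(r,cv2.COLOR_BGR2GRAY)
        m=(g<62).astype(np.uint8); m=cv2.morphologyEx(m,cv2.MORPH_OPEN,np.ones((7,7)))
        m=cv2.morphologyEx(m,cv2.MORPH_CLOSE,np.ones((15,15)))
        w,a,L,S,bx=fit(m*255,c); print(k,n,w,"ang %.1f  %.4f x %.4f"%(a,L,S))
        cv2.polylines(r,[bx.astype(int)],1,(0,0,255),1); col.append(cv2.resize(r,(158,158)))
    row.append(np.vstack(col))
cv2.imwrite("pics/pads.png",np.hstack(row))
row=[]
for nm,uv,zs in(("enc",(390,240),(.074,.05,.028)),("hs",(265,251),(.05,.028,.0))):
    c=world("top",uv,.04); print(nm,c)
    row.append(np.vstack([np.hstack([cv2.resize(rect(I[n],n,z,c,half=.066),(264,264)) for z in zs]) for n in P])) 
for i,r in enumerate(row):
    for y in range(0,528,264):
        for x in range(0,792,264): cv2.drawMarker(r,(x+132,y+132),(0,0,255),0,8,1)
    cv2.imwrite(f"pics/st{i}.png",r)
E
```

```text
enclosure top [ 0.6167 -0.2399] ang 22.1  0.1146 x 0.0827
enclosure side [ 0.6169 -0.2397] ang 22.5  0.1139 x 0.0814
heatsink top [ 0.6638 -0.0212] ang 32.3  0.0863 x 0.0860
heatsink side [ 0.6613 -0.0167] ang 32.3  0.0852 x 0.0751
choke top [0.6171 0.1989] ang 90.0  0.0710 x 0.0710
choke side [0.6175 0.1984] ang 90.6  0.0721 x 0.0717
module top [ 0.5043 -0.3888] ang 154.6  0.0715 x 0.0583
module side [ 0.5056 -0.3928] ang 154.3  0.0455 x 0.0302
relay top [0.4899 0.3894] ang 162.8  0.0495 x 0.0426
relay side [0.4905 0.39  ] ang 163.5  0.0505 x 0.0423
enc [ 0.4553 -0.155 ]
hs [0.4309 0.1399]
```

View pics/pads.png

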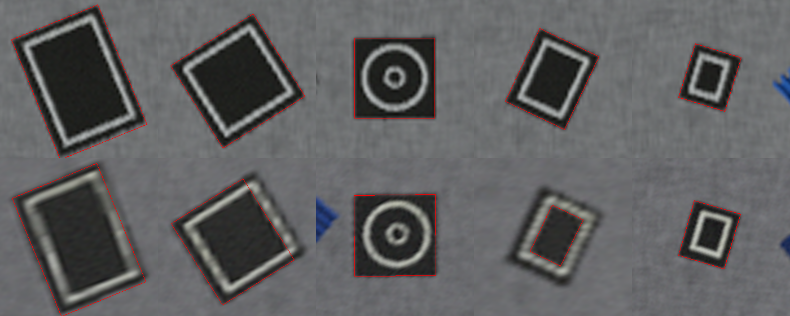

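View pics/st0.png

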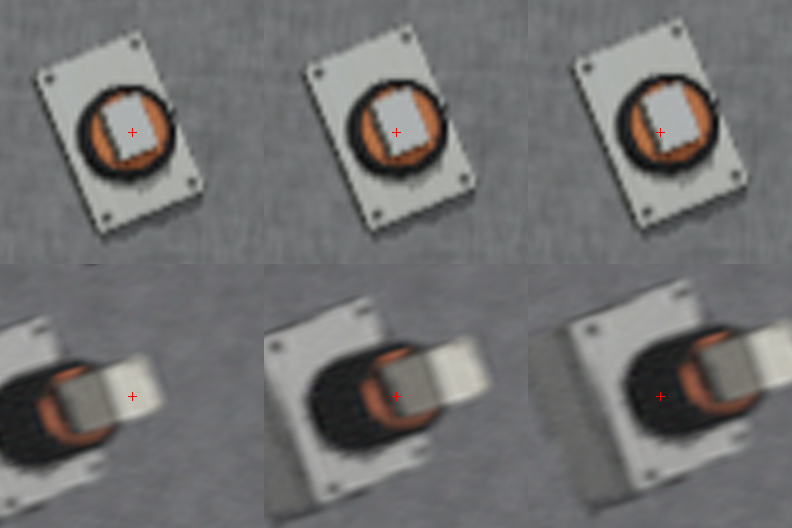

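View pics/st1.png

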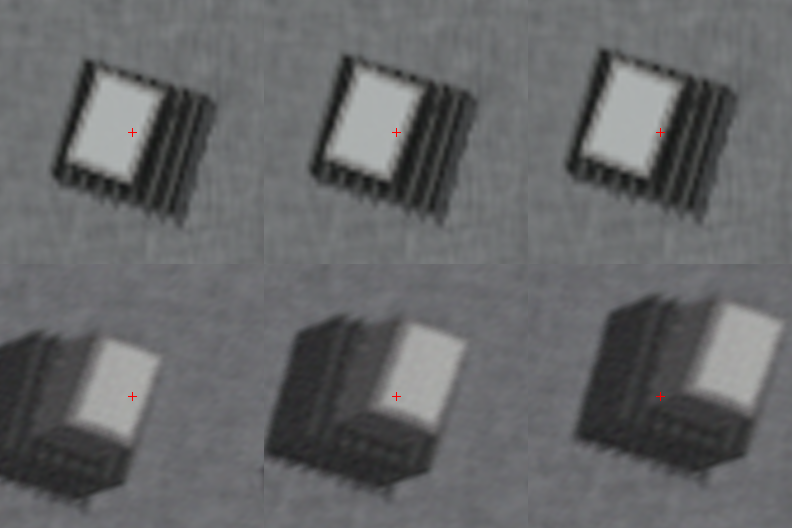

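```bash
cat >> h.py <<'E'
def wire(img,n,x,y,a,L,W,z0,z1,c,z,half,s,col=(0,0,255)):
    # draw box edges projected into metric crop
    t=np.radians(a);R=np.array([[np.cos(t),-np.sin(t)],[np.sin(t),np.cos(t)]])
    B=[R@[L/2*i,W/2*j]+[x,y] for i,j in((1,1),(1,-1),(-1,-1),(-1,1))]
    A=np.array([[0,-s,c[0]+half],[-s,0,c[1]+half],[0,0,1]]); M=np.linalg.inv(H(n,z)@A)
    for h in(z0,z1):
        q=[]
        for b in B:
            p=M@(H(n,h)@[*b,1]); q.append(p[:2]/p[2])
        cv2.polylines(img,[np.round(np.array(q)).astype(int)],1,col,1)
E
python3 - <<'E'
from h import *
I={n:cv2.imread(f"pics/{n}0.png") for n in P}
c=(.4573,-.1545);k=dict(half=.035,s=.0002);o=[]
for n in P:
    r=rect(I[n],n,.074,c,**k); g=r.min(2)
    print(n,g[::50,::50].tolist())
    r2=r.copy(); wire(r2,n,.4573,-.1545,22,.028,.020,.05,.074,c,.074,.035,.0002)
    o.append(np.hstack([r,r2]))
c2=(.434,.142)
for nm,n in enumerate(P):
    r=rect(I[n],n,.05,c2,half=.06); g=r.min(2); m=(g>135).astype(np.uint8)*255; m=cv2.morphologyEx(m,cv2.MORPH_OPEN,np.ones((9,9)))
    w,a,L,S,_=fit(m,c2,half=.06); print("module",n,w,a,L,S)
cv2.imwrite("pics/relay.png",cv2.resize(np.vstack(o),(600,600)))
E
```

```text
top [[119, 162, 171, 170, 171, 110, 112], [175, 171, 171, 172, 172, 102, 116], [172, 172, 28, 120, 110, 109, 104], [170, 62, 59, 172, 173, 58, 112], [111, 30, 65, 173, 172, 66, 176], [95, 144, 50, 110, 40, 21, 170], [116, 170, 85, 38, 64, 147, 169]]
side [[111, 103, 104, 107, 105, 102, 105], [113, 108, 107, 110, 111, 105, 112], [71, 52, 92, 121, 148, 104, 107], [70, 110, 109, 186, 187, 110, 105], [54, 111, 109, 175, 180, 136, 108], [49, 102, 118, 102, 101, 107, 105], [43, 44, 44, 109, 105, 108, 109]]
module top [0.4343 0.1488] 160.20111 0.04570833 0.031877264
module side [0.4353 0.1468] 159.67685 0.043101706 0.02898338
```

View pics/relay.png

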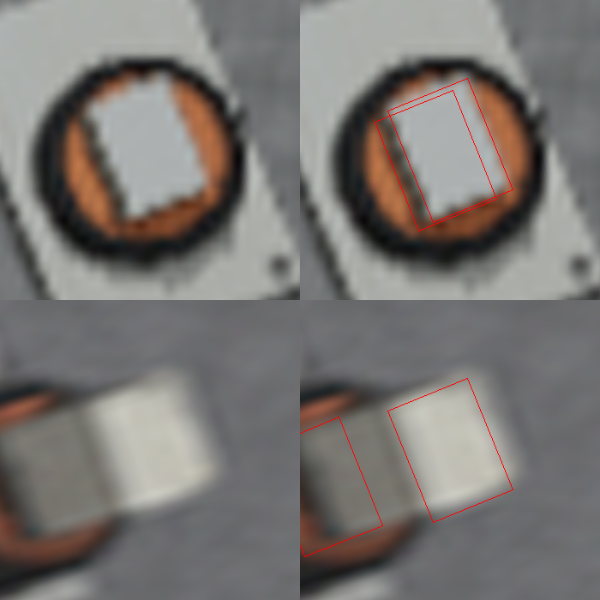

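```bash
cat > g.py <<'E'
import sys
from h import *
from scipy.spatial.transform import Rotation as Ro
def go(*a):
    "targets (x,y,z,heading deg mod 180) -> tool-axis shift & turn from pose now"
    s=monitor.read_state(); R=Ro.from_rotvec(s["tcp_rot"]).as_matrix(); p=s["tool_pos"]
    hd=np.degrees(np.arctan2(R[1,1],R[0,1])); off=(hd-np.degrees(s["q"][0])-np.degrees(s["q"][5])*-1+180)%360-180
    print("t %.1f pos %s head %.1f q6 %.2f w %.3f F %s x-axis %s"%(s["time"],p,hd,s["q"][5],s["width"],s["wrist_force"],R[:,0]))
    for x,y,z,h in a:
        for t0 in (h,h+180):
            t=np.radians(t0); D=np.array([[0,np.cos(t),np.sin(t)],[0,np.sin(t),-np.cos(t)],[-1,0,0]])
            d=R.T@(np.array([x,y,z])-p); rv=Ro.from_matrix(R.T@D).as_rotvec()
            dh=(t0-hd+180)%360-180; dq1=np.degrees(np.arctan2(y,x)-s["q"][0])
            print((x,y,z,t0%360),"->",d,rv,"dh %.1f q6: %.2f or %.2f"%(dh,s["q"][5]+np.radians(dq1-dh),s["q"][5]+np.radians(dh-dq1)))
if __name__=="__main__":
    v=[float(q) for q in sys.argv[1:]]; go(*[v[i:i+4] for i in range(0,len(v),4)])
E
python3 g.py .458 -.1545 .16 112
```

```text
t 0.1 pos [ 0.2017 -0.6434  0.2301] head -72.6 q6 -0.04 w 0.996 F [0.3495 0.8897 0.2677] x-axis [-0.0006  0.002  -1.    ]
(0.458, -0.1545, 0.16, 112.0) -> [ 0.0709 -0.3897 -0.3908] [3.0614 0.0032 0.0001] dh -175.4 q6: 4.00 or -4.08
(0.458, -0.1545, 0.16, 292.0) -> [ 0.0709 -0.3897 -0.3908] [-0.0802 -0.0001  0.0021] dh 4.6 q6: 0.86 or -0.94
```

>>> jog_arm --pt "0.02 -0.05 -0.05 0 0 0 60" --pt "0.05 -0.3897 -0.3908 -0.08 0 0.002 60" --pt "0.05 -0.3897 -0.3908 -0.08 0 0.002 60" --pt "0.05 -0.3897 -0.3908 -0.08 0 0.002 60" --pt "0.05 -0.3897 -0.3908 -0.08 0 0.002 60" --pt "0.05 -0.3897 -0.3908 -0.08 0 0.002 60" --pt "0.05 -0.3897 -0.3908 -0.08 0 0.002 60" --pt "0.05 -0.3897 -0.3908 -0.08 0 0.002 60" --pt "0.05 -0.3897 -0.3908 -0.08 0 0.002 60" --pt "0.05 -0.3897 -0.3908 -0.08 0 0.002 60" --pt "0.05 -0.3897 -0.3908 -0.08 0 0.002 60" --pt "0.071 -0.3897 -0.3908 -0.08 0 0.002 60" --pt "0.071 -0.3897 -0.3908 -0.08 0 0.002 60" --pt "0.071 -0.3897 -0.3908 -0.08 0 0.002 60" --pt "0.071 -0.3897 -0.3908 -0.08 0 0.002 60" --force 30

```text
time: 1.6
tool_pos: [0.4579, -0.1556, 0.1605]
tcp_rot: [2.012, 0.389, -2.011]
wrist_force: [0.6, 0.1, 0.6]
width: 0.596
```

```bash
python3 g.py .458 -.1545 .053 112; python3 - <<'E'
from h import *
o=[]
for n in P:
    i=imaging.read_camera(n); u=H(n,.06)@[.458,-.1545,1]; u=(u[:2]/u[2]).astype(int); o.append(cv2.resize(i[max(0,u[1]-60):u[1]+60,u[0]-50:u[0]+50],(400,480),interpolation=cv2.INTER_CUBIC))
cv2.imwrite("pics/a1.png",np.hstack(o))
E
```

```text
t 1.6 pos [ 0.4579 -0.1556  0.1605] head -68.1 q6 0.81 w 0.596 F [0.5537 0.1446 0.5599] x-axis [ 0.0005 -0.0004 -1.    ]
(0.458, -0.1545, 0.053, 112.0) -> [ 0.1075 -0.001  -0.0004] [ 3.1401 -0.0009  0.0005] dh -179.9 q6: 4.00 or -2.38
(0.458, -0.1545, 0.053, 292.0) -> [ 0.1075 -0.001  -0.0004] [-0.0015 -0.0003 -0.0006] dh 0.1 q6: 0.86 or 0.76
```

View pics/a1.png

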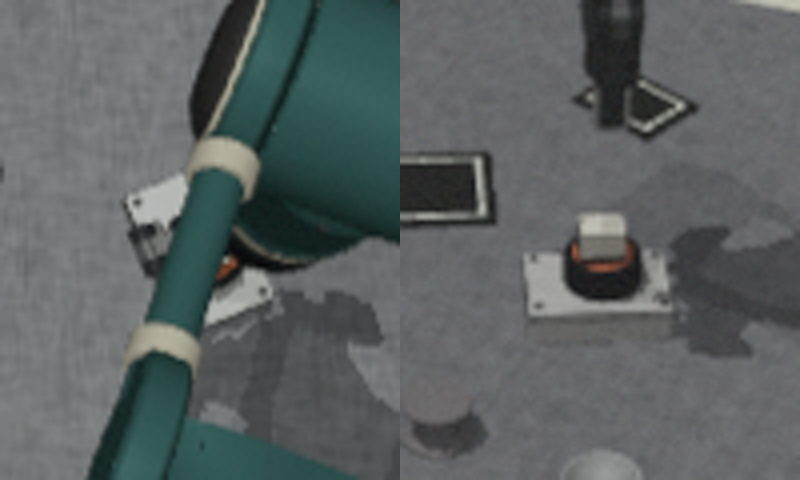

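>>> jog_arm --pt "0.03 -0.001 0 0 0 0 60" --pt "0.06 -0.001 0 0 0 0 60" --pt "0.08 -0.001 0 0 0 0 60" --pt "0.1 -0.001 0 0 0 0 60" --pt "0.107 -0.001 0 0 0 0 60" --pt "0.107 -0.001 0 0 0 0 60" --pt "0.107 -0.001 0 0 0 0 40" --pt "0.107 -0.001 0 0 0 0 30" --pt "0.107 -0.001 0 0 0 0 20" --pt "0.107 -0.001 0 0 0 0 10" --pt "0.107 -0.001 0 0 0 0 10" --pt "0.107 -0.001 0 0 0 0 10" --pt "0.105 -0.001 0 0 0 0 10" --pt "0.09 -0.001 0 0 0 0 10" --pt "0.06 -0.001 0 0 0 0 10" --pt "0.02 -0.001 0 0 0 0 10" --pt "-0.02 -0.001 0 0 0 0 10" --pt "-0.02 -0.001 0 0 0 0 10" --force 30

```text
time: 3.5
tool_pos: [0.4617, -0.1564, 0.1872]
tcp_rot: [2.021, 0.381, -1.998]
wrist_force: [0.5, -0.6, 0.0]
width: 0.227
```

```bash
python3 g.py .49 .3897 .12 73 .49 .3897 .0065 73
```

```text
t 3.5 pos [ 0.4617 -0.1564  0.1872] head -68.1 q6 0.81 w 0.227 F [ 0.46   -0.6103  0.0146] x-axis [ 0.0121 -0.0047 -0.9999]
(0.49, 0.3897, 0.12, 73.0) -> [ 0.065  -0.4968 -0.2291] [-2.463   0.0068 -0.0155] dh 141.1 q6: -0.60 or 2.22
(0.49, 0.3897, 0.12, 253.0) -> [ 0.065  -0.4968 -0.2291] [ 0.6786 -0.0121 -0.0053] dh -38.9 q6: 2.54 or -0.92
(0.49, 0.3897, 0.0065, 73.0) -> [ 0.1785 -0.4978 -0.228 ] [-2.463   0.0068 -0.0155] dh 141.1 q6: -0.60 or 2.22
(0.49, 0.3897, 0.0065, 253.0) -> [ 0.1785 -0.4978 -0.228 ] [ 0.6786 -0.0121 -0.0053] dh -38.9 q6: 2.54 or -0.92
```

>>> jog_arm --pt "0 -0.03 -0.01 -0.1 0 0 10" --pt "0 -0.4968 -0.2291 -2.463 0.007 -0.015 10" --pt "0 -0.4968 -0.2291 -2.463 0.007 -0.015 10" --pt "0 -0.4968 -0.2291 -2.463 0.007 -0.015 10" --pt "0 -0.4968 -0.2291 -2.463 0.007 -0.015 10" --pt "0 -0.4968 -0.2291 -2.463 0.007 -0.015 10" --pt "0 -0.4968 -0.2291 -2.463 0.007 -0.015 10" --pt "0 -0.4968 -0.2291 -2.463 0.007 -0.015 10" --pt "0 -0.4968 -0.2291 -2.463 0.007 -0.015 10" --pt "0 -0.4968 -0.2291 -2.463 0.007 -0.015 10" --pt "0 -0.4968 -0.2291 -2.463 0.007 -0.015 10" --pt "0 -0.4968 -0.2291 -2.463 0.007 -0.015 10" --pt "0.02 -0.4968 -0.2291 -2.463 0.007 -0.015 10" --pt "0.04 -0.4968 -0.2291 -2.463 0.007 -0.015 10" --pt "0.065 -0.4968 -0.2291 -2.463 0.007 -0.015 10" --pt "0.065 -0.4968 -0.2291 -2.463 0.007 -0.015 10" --pt "0.065 -0.4968 -0.2291 -2.463 0.007 -0.015 10" --pt "0.065 -0.4968 -0.2291 -2.463 0.007 -0.015 10" --pt "0.065 -0.4968 -0.2291 -2.463 0.007 -0.015 10" --pt "0.065 -0.4968 -0.2291 -2.463 0.007 -0.015 10"

```text
time: 5.5
tool_pos: [0.4898, 0.3896, 0.1197]
tcp_rot: [0.234, 1.558, -0.234]
wrist_force: [0.1, 0.3, 0.1]
width: 0.221
```

```bash
python3 g.py .49 .3897 .0065 73
```

```text
t 5.5 pos [0.4898 0.3896 0.1197] head 72.9 q6 -0.64 w 0.221 F [0.0505 0.3437 0.1012] x-axis [ 0.  0. -1.]
(0.49, 0.3897, 0.0065, 73.0) -> [0.1132 0.0001 0.0002] [-0.0018  0.     -0.    ] dh 0.1 q6: -0.60 or -0.68
(0.49, 0.3897, 0.0065, 253.0) -> [0.1132 0.0001 0.0002] [ 3.1398 -0.     -0.    ] dh -179.9 q6: 2.54 or -3.82
```

>>> jog_arm --pt "0.03 0 0 0 0 0 10" --pt "0.06 0 0 0 0 0 10" --pt "0.085 0 0 0 0 0 10" --pt "0.1 0 0 0 0 0 10" --pt "0.106 0 0 0 0 0 10" --pt "0.109 0 0 0 0 0 10" --pt "0.111 0 0 0 0 0 10" --pt "0.1125 0 0 0 0 0 10" --pt "0.1135 0 0 0 0 0 10" --pt "0.1135 0 0 0 0 0 10"

```text
time: 6.5
tool_pos: [0.4909, 0.3905, 0.0084]
tcp_rot: [0.236, 1.556, -0.233]
wrist_force: [-1.7, -1.2, 4.8]
width: 0.225
```

```bash
python3 g.py .49 .3897 .0065 73; python3 - <<'E'
from h import *
o=[]
for n in P:
    i=imaging.read_camera(n); c=(.49,.3897); r=rect(i,n,.003,c,half=.04,s=.0002); wire(r,n,.49,.3897,163,.028,.02,.003,.027,c,.003,.04,.0002); o.append(r)
cv2.imwrite("pics/a2.png",np.hstack(o))
E
```

```text
t 6.5 pos [0.4909 0.3905 0.0084] head 72.9 q6 -0.64 w 0.225 F [-1.6618 -1.1535  4.8036] x-axis [ 0.0021  0.0016 -1.    ]
(0.49, 0.3897, 0.0065, 73.0) -> [ 0.0019 -0.001  -0.0006] [-0.0018  0.0016 -0.0021] dh 0.1 q6: -0.60 or -0.68
(0.49, 0.3897, 0.0065, 253.0) -> [ 0.0019 -0.001  -0.0006] [ 3.1398 -0.0033 -0.0025] dh -179.9 q6: 2.54 or -3.82
```

View pics/a2.png

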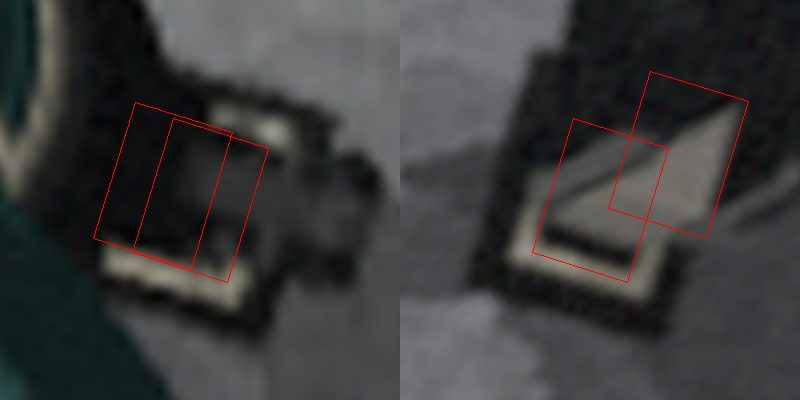

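>>> jog_arm --pt "-0.001 -0.001 -0.0006 0 0 0 10" --pt "-0.001 -0.001 -0.0006 0 0 0 25" --pt "-0.001 -0.001 -0.0006 0 0 0 30" --pt "-0.001 -0.001 -0.0006 0 0 0 40" --pt "-0.001 -0.001 -0.0006 0 0 0 45" --pt "-0.01 -0.001 -0.0006 0 0 0 45" --pt "-0.04 -0.001 -0.0006 0 0 0 45" --pt "-0.09 -0.001 -0.0006 0 0 0 45" --pt "-0.12 -0.05 -0.0006 0 0 0 45" --pt "-0.12 -0.1 -0.0006 0 0 0 45" --pt "-0.12 -0.15 0.05 0 0 0 45" --pt "-0.12 -0.18 0.05 0 0 0 45"

```text
time: 7.8
tool_pos: [0.487, 0.2048, 0.1299]
tcp_rot: [0.236, 1.552, -0.23]
wrist_force: [0.7, 0.9, 0.1]
width: 0.452
```

```bash
python3 g.py .49 .3897 .0065 73; python3 - <<'E'
from h import *
o=[]
for n in P:
    i=imaging.read_camera(n); cv2.imwrite(f"pics/r_{n}.png",i); c=(.49,.3897); r=rect(i,n,.003,c,half=.04,s=.0002); wire(r,n,.49,.3897,163,.028,.02,.003,.027,c,.003,.04,.0002); o.append(r)
cv2.imwrite("pics/a3.png",np.hstack(o))
E
```

```text
t 7.8 pos [0.487  0.2048 0.1299] head 73.0 q6 -0.92 w 0.452 F [0.667  0.8665 0.0567] x-axis [ 0.0065  0.0027 -1.    ]
(0.49, 0.3897, 0.0065, 73.0) -> [ 0.1239  0.1771 -0.0519] [-0.0003  0.0054 -0.0045] dh 0.0 q6: -0.60 or -1.24
(0.49, 0.3897, 0.0065, 253.0) -> [ 0.1239  0.1771 -0.0519] [ 3.1412 -0.0071 -0.0085] dh -180.0 q6: 2.54 or -4.39
```

View pics/a3.png

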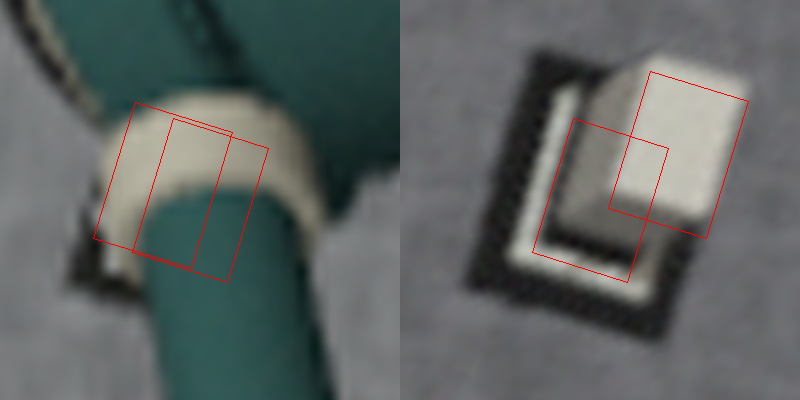

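>>> jog_arm --pt "0 0.05 -0.02 0 0 0 45" --pt "0 0.1 -0.052 0 0 0 45" --pt "0 0.15 -0.052 0 0.005 -0.0045 45" --pt "0.02 0.177 -0.052 0 0.005 -0.0045 45" --pt "0.06 0.177 -0.052 0 0.005 -0.0045 45" --pt "0.09 0.177 -0.052 0 0.005 -0.0045 45" --pt "0.11 0.177 -0.052 0 0.005 -0.0045 45" --pt "0.121 0.177 -0.052 0 0.005 -0.0045 45" --pt "0.122 0.177 -0.052 0 0.005 -0.0045 45" --pt "0.122 0.177 -0.052 0 0.005 -0.0045 30" --pt "0.122 0.177 -0.052 0 0.005 -0.0045 20" --pt "0.122 0.177 -0.052 0 0.005 -0.0045 10" --pt "0.122 0.177 -0.052 0 0.005 -0.0045 10" --pt "0.122 0.177 -0.052 0 0.005 -0.0045 10" --pt "0.119 0.177 -0.052 0 0.005 -0.0045 10" --pt "0.119 0.177 -0.0535 0 0.005 -0.0045 10" --pt "0.119 0.177 -0.0553 0 0.005 -0.0045 10" --pt "0.119 0.177 -0.0553 0 0.005 -0.0045 10" --pt "0.1205 0.177 -0.0553 0 0.005 -0.0045 10" --pt "0.1215 0.177 -0.0553 0 0.005 -0.0045 10"

```text
time: 9.9
tool_pos: [0.4855, 0.3861, 0.0081]
tcp_rot: [0.235, 1.562, -0.242]
wrist_force: [-5.1, -3.1, 14.3]
width: 0.225
```

```bash
python3 g.py .4868 .3907 .0085 73
```

```text
t 9.9 pos [0.4855 0.3861 0.0081] head 72.6 q6 -0.64 w 0.225 F [-5.1134 -3.0856 14.3048] x-axis [-0.0048 -0.0039 -1.    ]
(0.4868, 0.3907, 0.0085, 73.0) -> [-0.0004  0.0048 -0.0001] [-0.0066 -0.0034  0.0051] dh 0.4 q6: -0.60 or -0.67
(0.4868, 0.3907, 0.0085, 253.0) -> [-0.0004  0.0048 -0.0001] [3.1349 0.008  0.0054] dh -179.6 q6: 2.54 or -3.81
```

>>> jog_arm --pt "-0.003 0.001 0 0 0 0 10" --pt "-0.004 0.0048 0 -0.0066 -0.0034 0.0051 10" --pt "-0.004 0.0048 0 -0.0066 -0.0034 0.0051 10" --pt "-0.004 0.0048 0 -0.0066 -0.0034 0.0051 10"

```text
time: 10.3
tool_pos: [0.4868, 0.3907, 0.0118]
tcp_rot: [0.233, 1.558, -0.233]
wrist_force: [-0.3, 0.2, -0.2]
width: 0.23
```

```bash
python3 g.py .4868 .3907 .0085 73;  python3 - <<'E'
from h import *
o=[]
for n in P:
    i=imaging.read_camera(n); cv2.imwrite(f"pics/r_{n}.png",i); c=(.49,.3897); r=rect(i,n,.003,c,half=.04,s=.0002); wire(r,n,.49,.3897,163,.028,.02,.003,.027,c,.003,.04,.0002); o.append(r)
cv2.imwrite("pics/a4.png",np.hstack(o))
E
```

```text
t 10.3 pos [0.4868 0.3907 0.0118] head 73.0 q6 -0.64 w 0.230 F [-0.3116  0.2016 -0.2091] x-axis [-0.0002 -0.0001 -1.    ]
(0.4868, 0.3907, 0.0085, 73.0) -> [ 0.0033 -0.0001 -0.    ] [ 0.0002 -0.0002  0.0002] dh -0.0 q6: -0.60 or -0.68
(0.4868, 0.3907, 0.0085, 253.0) -> [ 0.0033 -0.0001 -0.    ] [-3.1414 -0.0003 -0.0003] dh 180.0 q6: -3.74 or 2.46
```

View pics/a4.png

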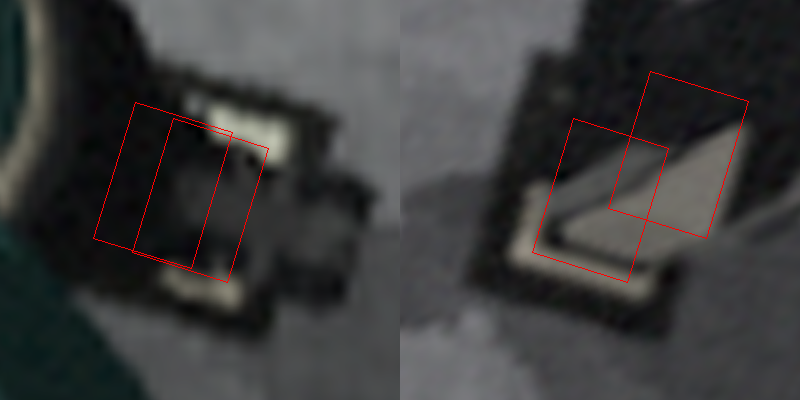

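>>> jog_arm --pt "0.0015 0 0 0 0 0 10" --pt "0.0025 0 0 0 0 0 10" --pt "0.003 0 0 0 0 0 10" --pt "0.003 0 0 0 0 0 25" --pt "0.003 0 0 0 0 0 35" --pt "0.003 0 0 0 0 0 45" --pt "0.003 0 0 0 0 0 45" --pt "-0.005 0 0 0 0 0 45" --pt "-0.04 0 0 0 0 0 60" --pt "-0.09 0 0 0 0 0 60" --pt "-0.15 -0.05 0 0 0 0 60" --pt "-0.18 -0.1 0 0 0 0 60" --pt "-0.18 -0.15 -0.03 0 0 0 60" --pt "-0.18 -0.2 -0.06 0 0 0 60" --pt "-0.18 -0.25 -0.06 0 0 0 60" --pt "-0.18 -0.3 -0.06 0 0 0 60" --pt "-0.18 -0.33 -0.06 0 0 0 60" --pt "-0.18 -0.33 -0.06 0 0 0 60"

```text
time: 12.2
tool_pos: [0.331, 0.0901, 0.1921]
tcp_rot: [0.233, 1.558, -0.235]
wrist_force: [0.6, 0.3, -0.5]
width: 0.601
```

```bash
cat >> h.py <<'E'
def snap(tag):
    I={n:imaging.read_camera(n) for n in P}
    for n in P: cv2.imwrite(f"pics/{tag}_{n}.png",I[n])
    return I
E
python3 g.py .457 -.155 .2 22; python3 - <<'E'
from h import *
I=snap("b")
# relay at pad (top z .027), choke on enclosure (z .05)
c=(.487,.39)
for n in P:
    r=rect(I[n],n,.027,c,half=.03,s=.0002); g=r.min(2); 
    m=(g>165).astype(np.uint8)*255; m=cv2.morphologyEx(m,cv2.MORPH_OPEN,np.ones((35,35)))
    if m.any(): print("relay",n,fit(m,c,half=.03,s=.0002)[:4])
    cv2.imwrite(f"pics/b_relay_{n}.png",r)
c=(.457,-.155);o=[]
for n in P:
    r=rect(I[n],n,.05,c,half=.06); R=r.astype(int); m=((R[...,2]-R[...,0])>40).astype(np.uint8)*255
    cs,_=cv2.findContours(m,0,1)
    if cs:
        hl=cv2.convexHull(max(cs,key=cv2.contourArea)); (u,v),rad=cv2.minEnclosingCircle(hl); e=cv2.fitEllipse(hl); print("choke",n,p2w((u,v),c,half=.06),rad*.5,p2w(e[0],c,half=.06),e[1])
    o.append(r)
o2=[cv2.resize(cv2.imread(f"pics/b_relay_{n}.png"),(240,240)) for n in P]
cv2.imwrite("pics/b.png",np.vstack([np.hstack(o),np.hstack(o2)]))
E
```

```text
t 12.2 pos [0.331  0.0901 0.1921] head 72.9 q6 -1.08 w 0.601 F [ 0.6127  0.2583 -0.4642] x-axis [ 0.0003 -0.0013 -1.    ]
(0.457, -0.155, 0.2, 22.0) -> [-0.0075 -0.1972  0.1925] [0.8887 0.0012 0.0008] dh -50.9 q6: -0.71 or -1.45
(0.457, -0.155, 0.2, 202.0) -> [-0.0075 -0.1972  0.1925] [-2.2529 -0.0009  0.0014] dh 129.1 q6: -3.85 or 1.70
relay top (array([0.4878, 0.3907]), np.float32(163.00919), np.float32(0.025917117), np.float32(0.017554378))
relay side (array([0.4894, 0.3902]), np.float32(163.00922), np.float32(0.025810879), np.float32(0.017894395))
choke top [ 0.4581 -0.1566] 20.28056526184082 [ 0.4581 -0.1569] (78.57926940917969, 80.47901916503906)
choke side [ 0.4598 -0.1587] 20.40435028076172 [ 0.4601 -0.1589] (72.98444366455078, 81.0808334350586)
```

View pics/b.png

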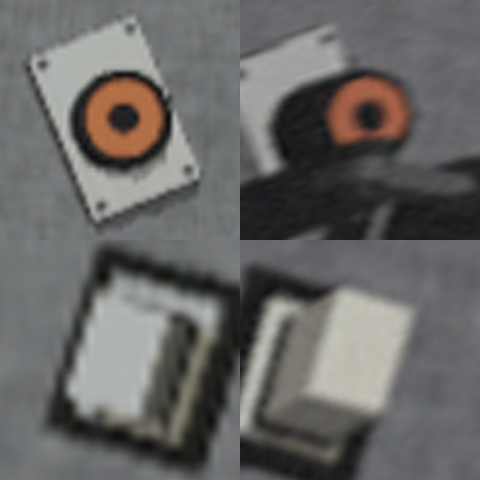

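>>> jog_arm --pt "0 -0.03 0.03 0.1 0 0 85" --pt "0 -0.1 0.1 0.5 0 0 85" --pt "0 -0.2 0.193 0.889 0.001 0.001 85" --pt "0 -0.2 0.193 0.889 0.001 0.001 85" --pt "0 -0.2 0.193 0.889 0.001 0.001 85" --pt "0 -0.2 0.193 0.889 0.001 0.001 85" --pt "0 -0.2 0.193 0.889 0.001 0.001 85" --pt "0.05 -0.2 0.193 0.889 0.001 0.001 85" --pt "0.08 -0.2 0.193 0.889 0.001 0.001 85" --pt "0.08 -0.2 0.193 0.889 0.001 0.001 85" --pt "0.08 -0.2 0.193 0.889 0.001 0.001 85"

```text
time: 13.4
tool_pos: [0.4579, -0.1569, 0.1128]
tcp_rot: [0.925, 1.366, -0.922]
wrist_force: [0.1, 0.0, 1.3]
width: 0.851
```

```bash
python3 g.py .459 -.1575 .031 22
```

```text
t 13.4 pos [ 0.4579 -0.1569  0.1128] head 21.9 q6 -0.77 w 0.851 F [0.1164 0.0169 1.3265] x-axis [ 0.0005  0.0014 -1.    ]
(0.459, -0.1575, 0.031, 22.0) -> [0.0818 0.0007 0.0011] [-0.0019 -0.0011 -0.0009] dh 0.1 q6: -0.72 or -0.82
(0.459, -0.1575, 0.031, 202.0) -> [0.0818 0.0007 0.0011] [ 3.1397 -0.0015  0.0018] dh -179.9 q6: 2.43 or -3.96
```

>>> jog_arm --pt "0.03 0.001 0.001 0 0 0 85" --pt "0.055 0.001 0.001 0 0 0 85" --pt "0.07 0.001 0.001 0 0 0 85" --pt "0.079 0.001 0.001 0 0 0 85" --pt "0.082 0.001 0.001 0 0 0 85" --pt "0.082 0.001 0.001 0 0 0 70" --pt "0.082 0.001 0.001 0 0 0 60" --pt "0.082 0.001 0.001 0 0 0 50" --pt "0.082 0.001 0.001 0 0 0 45" --pt "0.082 0.001 0.001 0 0 0 45" --force 40

```text
time: 14.4
tool_pos: [0.4606, -0.1578, 0.0325]
tcp_rot: [0.925, 1.364, -0.921]
wrist_force: [-0.9, -0.5, 5.8]
width: 0.566
```

```bash
python3 g.py .459 -.1575 .031 22 .6173 .1987 .15 22
```

```text
t 14.4 pos [ 0.4606 -0.1578  0.0325] head 21.9 q6 -0.77 w 0.566 F [-0.9176 -0.5197  5.777 ] x-axis [ 0.0031  0.0004 -1.    ]
(0.459, -0.1575, 0.031, 22.0) -> [ 0.0015 -0.0014 -0.0009] [-0.0019  0.0008 -0.003 ] dh 0.1 q6: -0.72 or -0.82
(0.459, -0.1575, 0.031, 202.0) -> [ 0.0015 -0.0014 -0.0009] [ 3.1396 -0.0048 -0.0012] dh -179.9 q6: 2.43 or -3.96
(0.6173, 0.1987, 0.15, 22.0) -> [-0.1169  0.2787 -0.2723] [-0.0019  0.0008 -0.003 ] dh 0.1 q6: -0.07 or -1.46
(0.6173, 0.1987, 0.15, 202.0) -> [-0.1169  0.2787 -0.2723] [ 3.1396 -0.0048 -0.0012] dh -179.9 q6: 3.07 or -4.60
```

>>> jog_arm --pt "-0.002 0 0 0 0 0 45" --pt "-0.01 0 0 0 0 0 45" --pt "-0.03 0 0 0 0 0 45" --pt "-0.07 0 0 0 0 0 45" --pt "-0.117 0.02 -0.02 0 0 0 45" --pt "-0.117 0.05 -0.05 0 0 0 45" --pt "-0.117 0.08 -0.08 0 0 0 45" --pt "-0.117 0.11 -0.11 0 0 0 45" --pt "-0.117 0.14 -0.14 0 0 0 45" --pt "-0.117 0.17 -0.17 0 0 0 45" --pt "-0.117 0.2 -0.2 0 0 0 45" --pt "-0.117 0.23 -0.23 0 0 0 45" --pt "-0.117 0.26 -0.26 0 0 0 45" --pt "-0.117 0.279 -0.272 0 0 0 45" --pt "-0.09 0.279 -0.272 0 0 -0.003 45" --pt "-0.06 0.279 -0.272 0 0 -0.003 45" --pt "-0.04 0.279 -0.272 0 0 -0.003 45" --pt "-0.02 0.279 -0.272 0 0 -0.003 45" --pt "-0.01 0.279 -0.272 0 0 -0.003 45" --pt "-0.01 0.279 -0.272 0 0 -0.003 45"

```text
time: 16.4
tool_pos: [0.6164, 0.1981, 0.0413]
tcp_rot: [0.921, 1.368, -0.926]
wrist_force: [-0.0, -1.1, -0.9]
width: 0.565
```

```bash
python3 g.py .6173 .1987 .0075 22
```

```text
t 16.4 pos [0.6164 0.1981 0.0413] head 21.9 q6 -0.11 w 0.565 F [-0.019  -1.0589 -0.9291] x-axis [-0.0035 -0.0018 -1.    ]
(0.6173, 0.1987, 0.0075, 22.0) -> [ 0.0338  0.0012 -0.0002] [-0.0019  0.0003  0.004 ] dh 0.1 q6: -0.07 or -0.15
(0.6173, 0.1987, 0.0075, 202.0) -> [ 0.0338  0.0012 -0.0002] [ 3.1397  0.0062 -0.0005] dh -179.9 q6: 3.07 or -3.29
```

>>> jog_arm --pt "0.015 0.001 0 0 0 0.004 45" --pt "0.025 0.001 0 0 0 0.004 45" --pt "0.03 0.001 0 0 0 0.004 45" --pt "0.032 0.001 0 0 0 0.004 45" --pt "0.033 0.001 0 0 0 0.004 45" --pt "0.0338 0.001 0 0 0 0.004 45" --pt "0.0338 0.001 0 0 0 0.004 45"

```text
time: 17.1
tool_pos: [0.6176, 0.1985, 0.0079]
tcp_rot: [0.924, 1.365, -0.923]
wrist_force: [-0.2, -0.6, -0.9]
width: 0.562
```

```bash
python3 g.py .6173 .1987 .0075 22
```

```text
t 17.1 pos [0.6176 0.1985 0.0079] head 21.9 q6 -0.11 w 0.562 F [-0.2211 -0.6409 -0.9358] x-axis [ 0.0009 -0.0001 -1.    ]
(0.6173, 0.1987, 0.0075, 22.0) -> [ 0.0004 -0.0002 -0.0003] [-0.002   0.0004 -0.0008] dh 0.1 q6: -0.07 or -0.15
(0.6173, 0.1987, 0.0075, 202.0) -> [ 0.0004 -0.0002 -0.0003] [ 3.1396 -0.0013 -0.0007] dh -179.9 q6: 3.07 or -3.29
```

>>> jog_arm --pt "0.0005 0 0 0 0 0 45" --pt "0.001 0 0 0 0 0 45" --pt "0.0013 0 0 0 0 0 45" --pt "0.0013 0 0 0 0 0 45"

```text
time: 17.5
tool_pos: [0.618, 0.1986, 0.0075]
tcp_rot: [0.924, 1.365, -0.922]
wrist_force: [-2.1, -0.7, 4.8]
width: 0.56
```

>>> jog_arm --pt "0 0 0 0 0 0 45" --pt "0 0 0 0 0 0 60" --pt "0 0 0 0 0 0 70" --pt "0 0 0 0 0 0 80" --pt "0 0 0 0 0 0 85" --pt "-0.01 0 0 0 0 0 85" --pt "-0.04 0 0 0 0 0 85" --pt "-0.09 0 0 0 0 0 85" --pt "-0.14 0 0 0 0 0 85" --pt "-0.18 -0.05 0 0 0 0 85" --pt "-0.18 -0.1 0 0 0 0 85" --pt "-0.18 -0.15 0 0 0 0 85" --pt "-0.18 -0.2 0 0 0 0 85" --pt "-0.18 -0.24 0 0 0 0 85" --pt "-0.18 -0.24 0 0 0 0 85"

```text
time: 19.0
tool_pos: [0.3882, 0.1072, 0.1855]
tcp_rot: [0.922, 1.368, -0.926]
wrist_force: [0.8, 0.0, -0.1]
width: 0.85
```

```bash
python3 g.py .457 -.155 .15 -68; python3 - <<'E'
from h import *
I=snap("c")
c=(.6173,.1987)
for n in P:
    r=rect(I[n],n,.025,c,half=.06); R=r.astype(int); m=((R[...,2]-R[...,0])>40).astype(np.uint8)*255
    cs,_=cv2.findContours(m,0,1)
    if cs:
        hl=cv2.convexHull(max(cs,key=cv2.contourArea)); (u,v),rad=cv2.minEnclosingCircle(hl); print("choke",n,p2w((u,v),c,half=.06),rad*.5)
c=(.459,-.156)
for n in P:
    r=rect(I[n],n,.028,c,half=.08); g=r.min(2); m=(g>140).astype(np.uint8)*255; m=cv2.morphologyEx(m,cv2.MORPH_OPEN,np.ones((21,21)))
    w,a,L,S,bx=fit(m,c,half=.08); print("enc",n,w,a,L,S)
E
```

```text
t 19.0 pos [0.3882 0.1072 0.1855] head 21.9 q6 -0.17 w 0.850 F [ 0.7543  0.0077 -0.0956] x-axis [-0.003  -0.0012 -1.    ]
(0.457, -0.155, 0.15, 292.0) -> [ 0.0356 -0.0337  0.269 ] [1.5684 0.0025 0.0026] dh -89.9 q6: 0.86 or -1.21
(0.457, -0.155, 0.15, 112.0) -> [ 0.0356 -0.0337  0.269 ] [-1.5732 -0.0026  0.0025] dh 90.1 q6: -2.28 or 1.93
choke top [0.6186 0.2008] 20.348997116088867
choke side [0.6195 0.1996] 20.16566276550293
enc top [ 0.461  -0.1555] 22.380142 0.089775346 0.05942417
enc side [ 0.4647 -0.1482] 22.833633 0.07494355 0.048507154
```

>>> jog_arm --pt "0 0 0.03 0.1 0 0 100" --pt "0 -0.01 0.1 0.5 0 0 100" --pt "0 -0.0337 0.269 1.57 0.0025 0.0025 100" --pt "0 -0.0337 0.269 1.57 0.0025 0.0025 100" --pt "0 -0.0337 0.269 1.57 0.0025 0.0025 100" --pt "0 -0.0337 0.269 1.57 0.0025 0.0025 100" --pt "0 -0.0337 0.269 1.57 0.0025 0.0025 100" --pt "0 -0.0337 0.269 1.57 0.0025 0.0025 100" --pt "0 -0.0337 0.269 1.57 0.0025 0.0025 100" --pt "0 -0.0337 0.269 1.57 0.0025 0.0025 100" --pt "0 -0.0337 0.269 1.57 0.0025 0.0025 100" --pt "0.04 -0.0337 0.269 1.57 0.0025 0.0025 100" --pt "0.08 -0.0337 0.269 1.57 0.0025 0.0025 100" --pt "0.11 -0.0337 0.269 1.57 0.0025 0.0025 100" --pt "0.11 -0.0337 0.269 1.57 0.0025 0.0025 100" --pt "0.11 -0.0337 0.269 1.57 0.0025 0.0025 100"

```text
time: 20.7
tool_pos: [0.465, -0.1536, 0.0782]
tcp_rot: [2.02, 0.39, -2.005]
wrist_force: [-0.9, -0.2, 0.1]
width: 0.997
```

```bash
python3 g.py .4605 -.1555 .004 -67.6
```

```text
t 20.7 pos [ 0.465  -0.1536  0.0782] head -68.1 q6 0.81 w 0.997 F [-0.9108 -0.2108  0.0585] x-axis [ 0.0069  0.0021 -1.    ]
(0.4605, -0.1555, 0.004, 292.4) -> [0.0742 0.     0.0054] [-0.0084 -0.0072 -0.0007] dh 0.5 q6: 0.85 or 0.77
(0.4605, -0.1555, 0.004, 112.4) -> [0.0742 0.     0.0054] [ 3.1331 -0.0011  0.0113] dh -179.5 q6: 3.99 or -2.37
```

>>> jog_arm --pt "0.03 0 0.005 -0.008 -0.007 0 100" --pt "0.055 0 0.005 -0.008 -0.007 0 100" --pt "0.068 0 0.005 -0.008 -0.007 0 100" --pt "0.073 0 0.005 -0.008 -0.007 0 100" --pt "0.074 0 0.005 -0.008 -0.007 0 100" --pt "0.074 0 0.005 -0.008 -0.007 0 80" --pt "0.074 0 0.005 -0.008 -0.007 0 70" --pt "0.074 0 0.005 -0.008 -0.007 0 60" --pt "0.074 0 0.005 -0.008 -0.007 0 55" --pt "0.074 0 0.005 -0.008 -0.007 0 55" --force 60

```text
time: 21.7
tool_pos: [0.4622, -0.1558, 0.0059]
tcp_rot: [2.009, 0.395, -2.004]
wrist_force: [-1.0, 0.5, 5.6]
width: 0.686
```

```bash
python3 g.py .4605 -.1555 .004 -67.6 .6168 -.2398 .03 -67.7
```

```text
t 21.7 pos [ 0.4622 -0.1558  0.0059] head -67.6 q6 0.80 w 0.686 F [-1.0238  0.4617  5.596 ] x-axis [ 0.003  -0.0014 -1.    ]
(0.4605, -0.1555, 0.004, 292.4) -> [ 0.0019 -0.0009  0.0015] [-0.0005 -0.0022 -0.0024] dh 0.0 q6: 0.85 or 0.75
(0.4605, -0.1555, 0.004, 112.4) -> [ 0.0019 -0.0009  0.0015] [ 3.1411 -0.0038  0.0034] dh -180.0 q6: 4.00 or -2.39
(0.6168, -0.2398, 0.03, 292.3) -> [-0.0236  0.1366 -0.111 ] [ 0.0013 -0.0022 -0.0024] dh -0.1 q6: 0.81 or 0.80
(0.6168, -0.2398, 0.03, 112.3) -> [-0.0236  0.1366 -0.111 ] [-3.1403  0.0038 -0.0034] dh 179.9 q6: -2.33 or 3.94
```

>>> jog_arm --pt "-0.002 0 0 0 0 0 55" --pt "-0.01 0 0 0 0 0 55" --pt "-0.03 0 0 0 0 0 55" --pt "-0.05 0.015 -0.012 0 0 0 55" --pt "-0.05 0.04 -0.032 0 -0.002 -0.002 55" --pt "-0.05 0.065 -0.053 0 -0.002 -0.002 55" --pt "-0.05 0.09 -0.074 0 -0.002 -0.002 55" --pt "-0.05 0.115 -0.095 0.001 -0.002 -0.002 55" --pt "-0.05 0.13 -0.107 0.001 -0.002 -0.002 55" --pt "-0.045 0.137 -0.112 0.001 -0.002 -0.002 55" --pt "-0.035 0.137 -0.112 0.001 -0.002 -0.002 55" --pt "-0.025 0.137 -0.112 0.001 -0.002 -0.002 55" --pt "-0.015 0.137 -0.112 0.001 -0.002 -0.002 55" --pt "-0.009 0.137 -0.112 0.001 -0.002 -0.002 55" --pt "-0.009 0.137 -0.112 0.001 -0.002 -0.002 55"

```text
time: 23.2
tool_pos: [0.616, -0.2388, 0.0135]
tcp_rot: [2.006, 0.398, -2.011]
wrist_force: [-0.1, 0.1, -2.7]
width: 0.687
```

```bash
python3 g.py .6178 -.2393 .009 -67.7; python3 - <<'E'
from h import *
I=snap("d"); c=(.617,-.24)
for n in P:
    r=rect(I[n],n,.038,c,half=.08); wire(r,n,.6168,-.2398,22.3,.09,.06,.003,.003,c,.038,.08,.0005); wire(r,n,.6168,-.2398,22.3,.09,.06,.038,.038,c,.038,.08,.0005,(0,255,0)); cv2.imwrite(f"pics/d_{n}_r.png",r)
E
```

```text
t 23.2 pos [ 0.616  -0.2388  0.0135] head -67.7 q6 0.77 w 0.687 F [-0.1152  0.1471 -2.6897] x-axis [-0.0031  0.0012 -1.    ]
(0.6178, -0.2393, 0.009, 292.3) -> [ 0.0045  0.0012 -0.0015] [0.0004 0.0024 0.0023] dh -0.0 q6: 0.81 or 0.74
(0.6178, -0.2393, 0.009, 112.3) -> [ 0.0045  0.0012 -0.0015] [-3.1412 -0.0036  0.0037] dh 180.0 q6: -2.33 or 3.88
```

>>> jog_arm --pt "0.001 0.001 -0.0015 0 0.0024 0.0023 55" --pt "0.002 0.001 -0.0015 0 0.0024 0.0023 55" --pt "0.003 0.001 -0.0015 0 0.0024 0.0023 55" --pt "0.004 0.001 -0.0015 0 0.0024 0.0023 55" --pt "0.0045 0.001 -0.0015 0 0.0024 0.0023 55" --pt "0.0048 0.001 -0.0015 0 0.0024 0.0023 55" --pt "0.0048 0.001 -0.0015 0 0.0024 0.0023 55"

```text
time: 24.0
tool_pos: [0.6193, -0.2399, 0.0104]
tcp_rot: [2.01, 0.394, -2.005]
wrist_force: [-1.3, -0.6, -2.4]
width: 0.688
```

>>> jog_arm --pt "0.0008 -0.001 0.001 0 0 0 55" --pt "0.0014 -0.001 0.001 0 0 0 55" --pt "0.0014 -0.001 0.001 0 0 0 55"

```text
time: 24.3
tool_pos: [0.6179, -0.2393, 0.009]
tcp_rot: [2.01, 0.394, -2.005]
wrist_force: [-0.6, -0.5, -2.0]
width: 0.685
```

```bash
python3 g.py .6178 -.2393 .009 -67.7
```

```text
t 24.3 pos [ 0.6179 -0.2393  0.009 ] head -67.7 q6 0.77 w 0.685 F [-0.5759 -0.4535 -2.011 ] x-axis [ 0.0028 -0.0012 -1.    ]
(0.6178, -0.2393, 0.009, 292.3) -> [-0.     -0.0001  0.0001] [ 0.0004 -0.0021 -0.0022] dh -0.0 q6: 0.81 or 0.74
(0.6178, -0.2393, 0.009, 112.3) -> [-0.     -0.0001  0.0001] [-3.1412  0.0034 -0.0033] dh 180.0 q6: -2.33 or 3.88
```

>>> jog_arm --pt "0.0005 0 0 0 -0.001 -0.001 55" --pt "0.001 0 0 0 -0.002 -0.002 55" --pt "0.001 0 0 0 -0.002 -0.002 55" --pt "0.001 0 0 0 -0.002 -0.002 55"

```text
time: 24.7
tool_pos: [0.6181, -0.2394, 0.0089]
tcp_rot: [2.008, 0.396, -2.007]
wrist_force: [-3.8, 1.1, 5.6]
width: 0.688
```

Contact made; release and go over to the heatsink stack.

>>> jog_arm --pt "0.0002 0 0 0 0 0 55" --pt "0.0002 0 0 0 0 0 75" --pt "0.0002 0 0 0 0 0 85" --pt "0.0002 0 0 0 0 0 95" --pt "0.0002 0 0 0 0 0 100" --pt "-0.01 0 0 0 0 0 100" --pt "-0.04 0 0 0 0 0 100" --pt "-0.09 0 0 0 0 0 100" --pt "-0.14 0 0 0 0 0 100" --pt "-0.17 -0.05 0 0 0 0 80" --pt "-0.17 -0.1 0.04 0 0 0 80" --pt "-0.17 -0.15 0.08 0 0 0 80" --pt "-0.17 -0.2 0.12 0 0 0 80" --pt "-0.17 -0.25 0.12 0 0 0 80" --pt "-0.17 -0.25 0.12 0 0 0 80"

```text
time: 26.2
tool_pos: [0.41, -0.0525, 0.1793]
tcp_rot: [2.01, 0.395, -2.007]
wrist_force: [-0.1, 0.6, 1.7]
width: 0.804
```

```bash
python3 g.py .4348 .1478 .12 70; python3 - <<'E'
from h import *
I=snap("e")
def f(nm,c,z,th,half,k):
    for n in P:
        r=rect(I[n],n,z,c,half=half); g=r.min(2); m=(g>th).astype(np.uint8)*255; m=cv2.morphologyEx(m,cv2.MORPH_OPEN,np.ones((k,k)))
        if m.any(): print(nm,n,fit(m,c,half=half)[:4])
f("enc",(.617,-.24),.031,130,.08,21)
f("module",(.434,.147),.05,135,.06,9)
f("relay",(.49,.39),.027,150,.03,15)
c=(.434,.145); o=[]
for n in P:
    r=rect(I[n],n,.028,c,half=.06); wire(r,n,.4348,.1478,160,.05,.036,.028,.05,c,.028,.06,.0005); o.append(r)
c=(.617,-.24)
for n in P:
    r=rect(I[n],n,.031,c,half=.08,s=.16/240); wire(r,n,*c,22.3,.09,.06,.003,.031,c,.031,.08,.16/240); o.append(r)
cv2.imwrite("pics/e.png",np.vstack([np.hstack(o[:2]),np.hstack(o[2:])]))
E
```

```text
t 26.2 pos [ 0.41   -0.0525  0.1793] head -67.7 q6 0.99 w 0.804 F [-0.1064  0.6299  1.6929] x-axis [ 0.0013 -0.0001 -1.    ]
(0.4348, 0.1478, 0.12, 70.0) -> [ 0.0593 -0.1761 -0.0987] [-2.4041  0.0001 -0.0016] dh 137.7 q6: -0.89 or 2.88
(0.4348, 0.1478, 0.12, 250.0) -> [ 0.0593 -0.1761 -0.0987] [ 0.7375 -0.0013 -0.0001] dh -42.3 q6: 2.25 or -0.26
enc top (array([ 0.6173, -0.2391]), np.float32(22.380127), np.float32(0.09031932), np.float32(0.059206594))
enc side (array([ 0.6195, -0.2403]), np.float32(21.595322), np.float32(0.09146973), np.float32(0.06284911))
module top (array([0.434, 0.149]), np.float32(159.77512), np.float32(0.04625043), np.float32(0.03259506))
module side (array([0.4353, 0.1468]), np.float32(159.67688), np.float32(0.042320274), np.float32(0.027837243))
relay top (array([0.488 , 0.3907]), np.float32(162.89726), np.float32(0.028085237), np.float32(0.018490635))
relay side (array([0.4894, 0.3902]), np.float32(162.34984), np.float32(0.026811892), np.float32(0.018885266))
```

View pics/e.png

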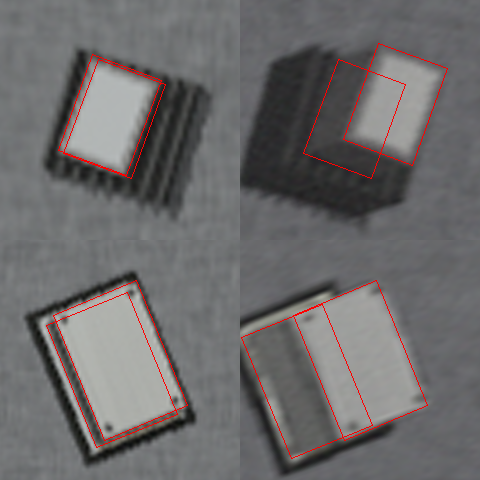

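>>> jog_arm --pt "0 -0.03 -0.02 0.1 0 0 80" --pt "0 -0.08 -0.04 0.4 0 0 80" --pt "0 -0.176 -0.0987 0.742 -0.0013 0 80" --pt "0.03 -0.176 -0.0987 0.742 -0.0013 0 80" --pt "0.0593 -0.176 -0.0987 0.742 -0.0013 0 80" --pt "0.0593 -0.176 -0.0987 0.742 -0.0013 0 70" --pt "0.0593 -0.176 -0.0987 0.742 -0.0013 0 70" --pt "0.0593 -0.176 -0.0987 0.742 -0.0013 0 70"

```text
time: 27.1
tool_pos: [0.433, 0.1493, 0.1201]
tcp_rot: [-2.031, 0.355, 2.035]
wrist_force: [-0.5, 0.4, 0.5]
width: 0.702
```

```bash
python3 g.py .4347 .1479 .032 69.7
```

```text
t 27.1 pos [0.433  0.1493 0.1201] head -109.8 q6 2.19 w 0.702 F [-0.5124  0.4418  0.5195] x-axis [-0.0015  0.0007 -1.    ]
(0.4347, 0.1479, 0.032, 69.7) -> [ 0.0881  0.0008 -0.0022] [-3.1337 -0.0002  0.0025] dh 179.5 q6: -0.89 or 5.28
(0.4347, 0.1479, 0.032, 249.7) -> [ 0.0881  0.0008 -0.0022] [0.0079 0.0016 0.0001] dh -0.5 q6: 2.25 or 2.13
```

>>> jog_arm --pt "0.03 0.001 -0.002 0.008 0.0015 0 70" --pt "0.06 0.001 -0.002 0.008 0.0015 0 70" --pt "0.078 0.001 -0.002 0.008 0.0015 0 70" --pt "0.086 0.001 -0.002 0.008 0.0015 0 70" --pt "0.088 0.001 -0.002 0.008 0.0015 0 70" --pt "0.088 0.001 -0.002 0.008 0.0015 0 55" --pt "0.088 0.001 -0.002 0.008 0.0015 0 45" --pt "0.088 0.001 -0.002 0.008 0.0015 0 35" --pt "0.088 0.001 -0.002 0.008 0.0015 0 25" --pt "0.088 0.001 -0.002 0.008 0.0015 0 25" --pt "0.088 0.001 -0.002 0.008 0.0015 0 25" --force 35

```text
time: 28.2
tool_pos: [0.4361, 0.1481, 0.0337]
tcp_rot: [-2.031, 0.362, 2.025]
wrist_force: [0.1, -1.4, 6.7]
width: 0.408
```

```bash
python3 g.py .4347 .1479 .032 69.7 .5045 -.3888 .05 64.6
```

```text
t 28.2 pos [0.4361 0.1481 0.0337] head -110.3 q6 2.20 w 0.408 F [ 0.1194 -1.4181  6.6658] x-axis [ 0.0031  0.0007 -1.    ]
(0.4347, 0.1479, 0.032, 69.7) -> [0.0017 0.0007 0.0012] [-3.1412 -0.0027 -0.0042] dh 180.0 q6: -0.89 or 5.29
(0.4347, 0.1479, 0.032, 249.7) -> [0.0017 0.0007 0.0012] [ 0.0003 -0.0027  0.0017] dh -0.0 q6: 2.25 or 2.14
(0.5045, -0.3888, 0.05, 64.6) -> [-0.0164  0.4799 -0.2503] [-3.0522 -0.0028 -0.004 ] dh 174.9 q6: -1.78 or 6.18
(0.5045, -0.3888, 0.05, 244.6) -> [-0.0164  0.4799 -0.2503] [ 0.0894 -0.0026  0.0018] dh -5.1 q6: 1.36 or 3.04
```

>>> jog_arm --pt "-0.002 0 0 0 0 0 25" --pt "-0.01 0 0 0 0 0 25" --pt "-0.03 0 0 0 0 0 25" --pt "-0.07 0.01 -0.005 0 0 0 25" --pt "-0.09 0.04 -0.02 0.01 -0.002 0.002 25" --pt "-0.09 0.08 -0.04 0.02 -0.002 0.002 25" --pt "-0.09 0.12 -0.06 0.03 -0.002 0.002 25" --pt "-0.09 0.16 -0.08 0.04 -0.002 0.002 25" --pt "-0.09 0.2 -0.105 0.05 -0.002 0.002 25" --pt "-0.09 0.24 -0.125 0.06 -0.002 0.002 25" --pt "-0.09 0.28 -0.146 0.07 -0.002 0.002 25" --pt "-0.09 0.32 -0.167 0.08 -0.002 0.002 25" --pt "-0.09 0.36 -0.188 0.089 -0.002 0.002 25" --pt "-0.09 0.4 -0.209 0.089 -0.002 0.002 25" --pt "-0.09 0.44 -0.23 0.089 -0.002 0.002 25" --pt "-0.07 0.47 -0.246 0.089 -0.002 0.002 25" --pt "-0.04 0.48 -0.2515 0.089 -0.002 0.002 25" --pt "-0.016 0.48 -0.2515 0.089 -0.002 0.002 25" --pt "-0.006 0.48 -0.2515 0.089 -0.002 0.002 25" --pt "-0.006 0.48 -0.2515 0.089 -0.002 0.002 25"

```text
time: 30.2
tool_pos: [0.504, -0.3878, 0.0375]
tcp_rot: [-1.971, 0.443, 1.979]
wrist_force: [-0.2, 0.3, -1.3]
width: 0.409
```

```bash
python3 g.py .5056 -.3893 .0092 64.6
```

```text
t 30.2 pos [ 0.504  -0.3878  0.0375] head -115.4 q6 1.32 w 0.409 F [-0.2063  0.3008 -1.3257] x-axis [-0.0032  0.0028 -1.    ]
(0.5056, -0.3893, 0.0092, 64.6) -> [ 0.0282  0.0007 -0.0022] [-3.1411 -0.0018  0.0065] dh 180.0 q6: -1.78 or 4.42
(0.5056, -0.3893, 0.0092, 244.6) -> [ 0.0282  0.0007 -0.0022] [0.0005 0.0041 0.0012] dh -0.0 q6: 1.36 or 1.28
```

>>> jog_arm --pt "0.01 0.0007 -0.002 0 0.004 0.001 25" --pt "0.018 0.0007 -0.002 0 0.004 0.001 25" --pt "0.023 0.0007 -0.002 0 0.004 0.001 25" --pt "0.0265 0.0007 -0.002 0 0.004 0.001 25" --pt "0.0275 0.0007 -0.002 0 0.004 0.001 25" --pt "0.028 0.0007 -0.002 0 0.004 0.001 25" --pt "0.028 0.0007 -0.002 0 0.004 0.001 25" --pt "0.028 0.0007 -0.002 0 0.004 0.001 25"

```text
time: 31.0
tool_pos: [0.5056, -0.3894, 0.0099]
tcp_rot: [-1.977, 0.445, 1.976]
wrist_force: [-0.3, -0.3, -1.6]
width: 0.412
```

```bash
python3 g.py .5056 -.3893 .0085 64.6
```

```text
t 31.0 pos [ 0.5056 -0.3894  0.0099] head -115.4 q6 1.32 w 0.412 F [-0.2934 -0.3276 -1.5621] x-axis [ 0.0005 -0.0003 -1.    ]
(0.5056, -0.3893, 0.0085, 64.6) -> [ 0.0014 -0.0001  0.0001] [-3.1412  0.     -0.0009] dh 180.0 q6: -1.78 or 4.42
(0.5056, -0.3893, 0.0085, 244.6) -> [ 0.0014 -0.0001  0.0001] [ 0.0004 -0.0006 -0.    ] dh -0.0 q6: 1.36 or 1.28
```

>>> jog_arm --pt "0.0007 0 0 0 0 0 25" --pt "0.0012 0 0 0 0 0 25" --pt "0.0016 0 0 0 0 0 25" --pt "0.0018 0 0 0 0 0 25" --pt "0.0018 0 0 0 0 0 25"

```text
time: 31.5
tool_pos: [0.5058, -0.3896, 0.0088]
tcp_rot: [-1.977, 0.445, 1.975]
wrist_force: [-1.5, 1.0, 4.3]
width: 0.412
```

>>> jog_arm --pt "0.0003 0 0 0 0 0 25" --pt "0.0003 0 0 0 0 0 50" --pt "0.0003 0 0 0 0 0 60" --pt "0.0003 0 0 0 0 0 70" --pt "0.0003 0 0 0 0 0 75" --pt "-0.01 0 0 0 0 0 75" --pt "-0.04 0 0 0 0 0 75" --pt "-0.09 0 0 0 0 0 100" --pt "-0.14 -0.03 0.02 0 0 0 100" --pt "-0.17 -0.06 0.05 0 0 0 100" --pt "-0.17 -0.09 0.085 0 0 0 100" --pt "-0.17 -0.13 0.12 0 0 0 100" --pt "-0.17 -0.17 0.155 0 0 0 100" --pt "-0.17 -0.21 0.19 0 0 0 100" --pt "-0.17 -0.25 0.22 0 0 0 100" --pt "-0.17 -0.26 0.236 0 0 0 100" --pt "-0.17 -0.26 0.236 0 0 0 100"

```text
time: 33.2
tool_pos: [0.4021, -0.0504, 0.179]
tcp_rot: [-1.979, 0.44, 1.978]
wrist_force: [-0.3, -1.3, 0.1]
width: 1.0
```

```bash
python3 - <<'E'
from h import *
I=snap("f")
def f(nm,c,z,th,half,k):
    for n in P:
        r=rect(I[n],n,z,c,half=half); g=r.min(2); m=(g>th).astype(np.uint8)*255; m=cv2.morphologyEx(m,cv2.MORPH_OPEN,np.ones((k,k)))
        if m.any(): print(nm,n,fit(m,c,half=half)[:4])
f("module",(.5045,-.3888),.025,140,.06,21)
c=(.431,.138); o=[]
for n in P:
    r=rect(I[n],n,.028,c,half=.06); g=r.max(2); m=(g<85).astype(np.uint8)*255; m=cv2.morphologyEx(m,cv2.MORPH_CLOSE,np.ones((13,13))); m=cv2.morphologyEx(m,cv2.MORPH_OPEN,np.ones((25,25)))
    w,a,L,S,bx=fit(m,c,half=.06); print("hs",n,w,a,L,S); r=cv2.resize(r,None,fx=1.5,fy=1.5,interpolation=2); wire(r,n,.431,.138,160,.064,.064,0,.028,c,.028,.06,.0005/1.5); o.append(r)
c=(.5045,-.3888)
for n in P:
    r=rect(I[n],n,.025,c,half=.04,s=.08/360); wire(r,n,*c,154.6,.05,.036,.003,.025,c,.025,.04,.08/360); o.append(r)
cv2.imwrite("pics/f.png",cv2.resize(np.vstack([np.hstack(o[:2]),np.hstack(o[2:])]),(600,600)))
E
```

```text
module top (array([ 0.5048, -0.3877]), np.float32(155.43285), np.float32(0.043550815), np.float32(0.029492969))
hs top [0.4281 0.1415] 73.70595 0.072903134 0.066900454
hs side [0.4266 0.1582] 73.94001 0.0870117 0.0834081
```

View pics/f.png

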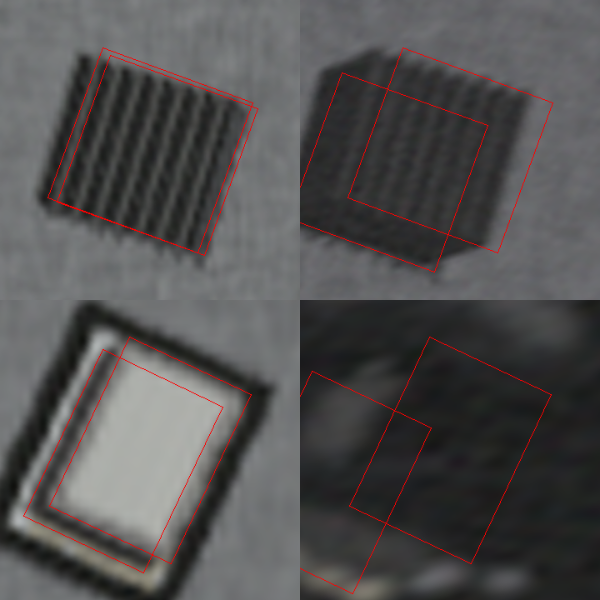

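```bash
python3 g.py .4302 .1446 .09 253
```

```text
t 33.3 pos [ 0.4042 -0.0532  0.1794] head -115.2 q6 1.82 w 0.998 F [ 0.8583 -0.1654 -0.0097] x-axis [ 0.0028 -0.0014 -1.    ]
(0.4302, 0.1446, 0.09, 253.0) -> [ 0.0892 -0.19    0.0611] [-0.144  -0.0031 -0.0003] dh 8.2 q6: 2.19 or 1.45
(0.4302, 0.1446, 0.09, 73.0) -> [ 0.0892 -0.19    0.0611] [ 2.9976 -0.0004  0.0047] dh -171.8 q6: 5.33 or -1.69
```

>>> jog_arm --pt "0 -0.04 0.012 -0.05 0 0 100" --pt "0 -0.08 0.025 -0.1 0 0 100" --pt "0 -0.12 0.037 -0.144 -0.003 0 100" --pt "0.01 -0.16 0.05 -0.144 -0.003 0 100" --pt "0.04 -0.19 0.061 -0.144 -0.003 0 100" --pt "0.08 -0.19 0.061 -0.144 -0.003 0 100" --pt "0.089 -0.19 0.061 -0.144 -0.003 0 100" --pt "0.089 -0.19 0.061 -0.144 -0.003 0 100" --pt "0.089 -0.19 0.061 -0.144 -0.003 0 100"

```text
time: 34.2
tool_pos: [0.4317, 0.1438, 0.0914]
tcp_rot: [-2.062, 0.31, 2.059]
wrist_force: [-0.0, -0.2, 1.0]
width: 1.001
```

```bash
python3 g.py .4302 .1446 .004 253
```

```text
t 34.2 pos [0.4317 0.1438 0.0914] head -107.1 q6 2.14 w 1.001 F [-0.0063 -0.2423  1.0083] x-axis [ 0.0014 -0.0001 -1.    ]
(0.4302, 0.1446, 0.004, 253.0) -> [ 0.0874 -0.0003  0.0018] [-0.0018 -0.0014  0.0003] dh 0.1 q6: 2.19 or 2.08
(0.4302, 0.1446, 0.004, 73.0) -> [ 0.0874 -0.0003  0.0018] [3.1397 0.0004 0.0022] dh -179.9 q6: 5.33 or -1.06
```

>>> jog_arm --pt "0.03 0 0.002 0 -0.0014 0 100" --pt "0.055 0 0.002 0 -0.0014 0 100" --pt "0.07 0 0.002 0 -0.0014 0 100" --pt "0.08 0 0.002 0 -0.0014 0 100" --pt "0.086 0 0.002 0 -0.0014 0 100" --pt "0.087 0 0.002 0 -0.0014 0 100" --pt "0.087 0 0.002 0 -0.0014 0 85" --pt "0.087 0 0.002 0 -0.0014 0 75" --pt "0.087 0 0.002 0 -0.0014 0 65" --pt "0.087 0 0.002 0 -0.0014 0 60" --pt "0.087 0 0.002 0 -0.0014 0 60" --force 60

```text
time: 35.3
tool_pos: [0.4311, 0.1448, 0.0059]
tcp_rot: [-2.063, 0.308, 2.058]
wrist_force: [-1.2, -0.5, 5.4]
width: 0.73
```

```bash
python3 g.py .4302 .1446 .004 253 .6638 -.0210 .06 -57.7
```

```text
t 35.3 pos [0.4311 0.1448 0.0059] head -107.1 q6 2.14 w 0.730 F [-1.2329 -0.5138  5.3696] x-axis [ 0.0024  0.0009 -1.    ]
(0.4302, 0.1446, 0.004, 253.0) -> [0.0019 0.0004 0.0009] [-0.0017 -0.002   0.0016] dh 0.1 q6: 2.19 or 2.08
(0.4302, 0.1446, 0.004, 73.0) -> [0.0019 0.0004 0.0009] [3.1399 0.0025 0.0032] dh -179.9 q6: 5.33 or -1.06
(0.6638, -0.021, 0.06, 302.3) -> [-0.0537  0.0899 -0.2712] [-0.8622 -0.0026  0.0006] dh 49.4 q6: 0.98 or 3.30
(0.6638, -0.021, 0.06, 122.3) -> [-0.0537  0.0899 -0.2712] [2.2794 0.0007 0.0031] dh -130.6 q6: 4.12 or 0.16
```

>>> jog_arm --pt "-0.002 0 0 0 0 0 60" --pt "-0.01 0 0 0 0 0 60" --pt "-0.03 0 0 0 0 0 60" --pt "-0.06 0.005 -0.015 -0.05 0 0 60" --pt "-0.08 0.015 -0.045 -0.15 0 0 60" --pt "-0.08 0.025 -0.075 -0.25 0 0 60" --pt "-0.08 0.035 -0.105 -0.35 0 0 60" --pt "-0.08 0.046 -0.14 -0.45 0 0 60" --pt "-0.08 0.057 -0.175 -0.55 0 0 60" --pt "-0.08 0.068 -0.205 -0.65 0 0 60" --pt "-0.08 0.078 -0.235 -0.75 -0.0025 0 60" --pt "-0.075 0.085 -0.255 -0.83 -0.0025 0 60" --pt "-0.06 0.09 -0.272 -0.862 -0.0025 0 60" --pt "-0.04 0.09 -0.272 -0.862 -0.0025 0 60" --pt "-0.025 0.09 -0.272 -0.862 -0.0025 0 60" --pt "-0.015 0.09 -0.272 -0.862 -0.0025 0 60" --pt "-0.015 0.09 -0.272 -0.862 -0.0025 0 60" --pt "-0.015 0.09 -0.272 -0.862 -0.0025 0 60"

```text
time: 37.1
tool_pos: [0.6643, -0.0208, 0.0213]
tcp_rot: [1.902, 0.552, -1.902]
wrist_force: [-0.7, 0.5, -2.0]
width: 0.733
```

```bash
python3 g.py .6646 -.0205 .0095 -57.7
```

```text
t 37.1 pos [ 0.6643 -0.0208  0.0213] head -57.7 q6 0.94 w 0.733 F [-0.7058  0.5145 -1.9596] x-axis [-0.0004  0.0006 -1.    ]
(0.6646, -0.0205, 0.0095, 302.3) -> [ 0.0118 -0.0001 -0.0004] [0.0004 0.     0.0008] dh -0.0 q6: 0.98 or 0.90
(0.6646, -0.0205, 0.0095, 122.3) -> [ 0.0118 -0.0001 -0.0004] [-3.1412 -0.0012  0.    ] dh 180.0 q6: -2.17 or 4.04
```

>>> jog_arm --pt "0.005 0 -0.0004 0 0 0.001 60" --pt "0.008 0 -0.0004 0 0 0.001 60" --pt "0.01 0 -0.0004 0 0 0.001 60" --pt "0.0113 0 -0.0004 0 0 0.001 60" --pt "0.0122 0 -0.0004 0 0 0.001 60" --pt "0.013 0 -0.0004 0 0 0.001 60" --pt "0.013 0 -0.0004 0 0 0.001 60"

```text
time: 37.8
tool_pos: [0.6648, -0.0207, 0.009]
tcp_rot: [1.902, 0.551, -1.901]
wrist_force: [-2.5, 0.0, 2.2]
width: 0.732
```

Contact. Release and withdraw.

>>> jog_arm --pt "0 0 0 0 0 0 60" --pt "0 0 0 0 0 0 80" --pt "0 0 0 0 0 0 90" --pt "0 0 0 0 0 0 100" --pt "0 0 0 0 0 0 100" --pt "-0.01 0 0 0 0 0 100" --pt "-0.04 0 0 0 0 0 100" --pt "-0.09 0 0 0 0 0 100" --pt "-0.14 0 0.04 0 0 0 100" --pt "-0.17 0 0.08 0 0 0 100" --pt "-0.17 0 0.12 0 0 0 100" --pt "-0.17 0.04 0.15 0 0 0 100" --pt "-0.17 0.08 0.18 0 0 0 100" --pt "-0.17 0.12 0.21 0 0 0 100" --pt "-0.17 0.16 0.24 0 0 0 100" --pt "-0.17 0.16 0.26 0 0 0 100" --pt "-0.17 0.16 0.26 0 0 0 100"

```text
time: 39.5
tool_pos: [0.5289, -0.2974, 0.1796]
tcp_rot: [1.904, 0.547, -1.904]
wrist_force: [0.2, 0.8, 0.8]
width: 1.001
```

```bash
python3 - <<'E'
from h import *
I=snap("i"); print(monitor.read_state()["tool_pos"])
S=dict(enc=((.6168,-.2398),22.3,.09,.06,.031,.075),hs=((.6638,-.021),32.3,.064,.064,.031,.06),choke=((.6173,.1987),0,.05,.05,.025,.05),module=((.5045,-.3888),154.6,.05,.036,.025,.05),relay=((.4900,.3897),163,.028,.02,.027,.035))
rows=[]
for n in P:
    o=[]
    for k,(c,a,L,W,z,h) in S.items():
        s=2*h/260; r=rect(I[n],n,z,c,half=h,s=s)[:260,:260]; wire(r,n,*c,a,L,W,.003,z,c,z,h,s); r=cv2.resize(r,(260,260)); o.append(r)
    rows.append(o)
cv2.imwrite("pics/i1.png",np.vstack([np.hstack(rows[j][:3]) for j in(0,1)]))
cv2.imwrite("pics/i2.png",np.vstack([np.hstack(rows[j][3:]) for j in(0,1)]))
E
```

```text
[ 0.5305 -0.295   0.1795]
```

View pics/i1.png

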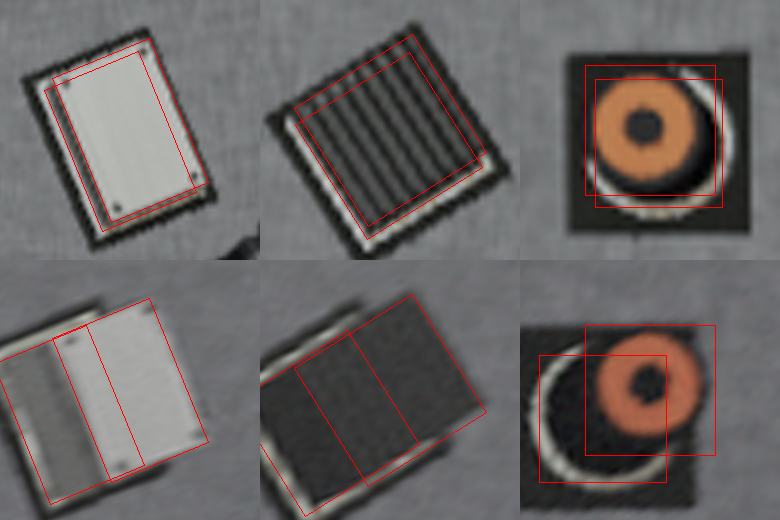

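View pics/i2.png

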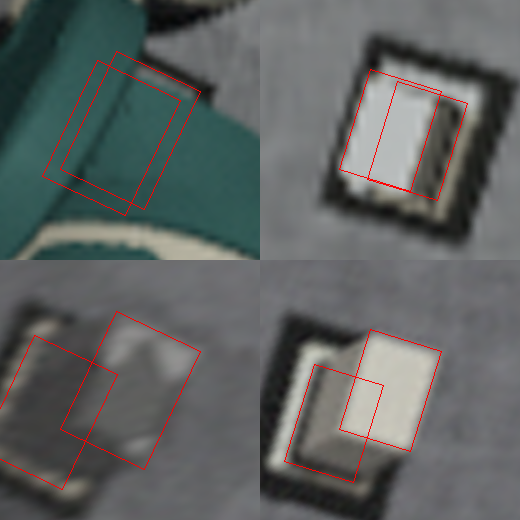

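```bash
python3 -c "
from workcell import finish_job, monitor
print(monitor.read_state()['time'], finish_job())"
```

```text
the job is handed in; nothing more can be done
39.6 None
```

All five parts are off the stacks, top first, and standing upright on their pads. I handed the job in at 39.6 s, with the gripper open and clear of everything. The blue look-alikes were not touched.

What the last checks showed, mostly both cameras compared with the measured pad centres:

| Part | Last check |
|---|---|
| Enclosure | Within about 1–2 mm, turned correctly |
| Heatsink | Looks centred and aligned by eye; not measured after placing |
| Module | Within about 1 mm, turned about 1° off; seen by the top camera only, just after release, as the arm hid it in the last pictures |
| Relay | About 1.5 mm off centre |
| Choke | About 2 mm off centre in both cameras, which is close to the calibration's own accuracy; I left it there |

The relay first landed about 3 mm off along its long side, so I gripped it again and shifted it. During that shift it was pressed onto its pad with 14 N. The other parts were set down with 5.6 N or less.

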